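# Shut the test strip box and hold it over the code reader

## Task

Push the tray of the teal test strip box fully shut where the box lies, then pick the box up, carry it over the row of bottles, higher than the tallest of them, and bring it to the white code reader. Finish while still holding the box still and level, right side up, just above the reader's dark window (one to two centimetres of air under it), centred on the window and lengthwise along it, either way round. Never touch the reader, and leave the bottles standing where they are.

Things in the scene. Friction and masses are not known exactly. Their poses are not given: they have to be found in the camera images.
- box_centre (a point): Centre (half-way up) of the slide box of test strips: a flat teal sleeve, 46 mm (its x) by 190 mm (its y) by 16 mm high, with a strip of bright colour patches along its top; it lies flat on the worktop. About 90 g with its tray. Its z is up. The inner tray (pale) slides out of the end at its -y. Grip it across the 46 mm, at the middle of its length.
- strip_box_tray (a joint): How far the inner tray of the slide box is drawn out of the sleeve, m: 0 = fully shut (its end flush with the sleeve's end), up to 0.11; 0.04 to 0.08 at the start. It slides lightly (about 0.05 N, plus 2 N per m/s of speed), stays where it is left, and is pushed shut along the box's +y. Held level, it does not slide out by itself.
- tray_end (a point): Middle of the outer face of the tray's end wall, 42 mm wide and 11 mm high, at the box's -y end, about 8 mm above the worktop; its axes are the box's. With the tray shut it lies 95 mm from the box's centre, flush with the sleeve.
- bottle_tray: Low open steel tray fixed to the worktop, 272 mm (its x) by 72 mm (its y), rim 25 mm high, floor 4 mm thick; origin at the middle of its underside. Four bottles stand in it in a row along its x; the tallest ends 136 mm above the worktop.
- reader: White flat-bed code reader fixed to the worktop, 236 mm (its x) by 104 mm (its y); origin at the middle of its underside, z up. In the middle of its top is a dark glass window, 190 mm (its x) by 46 mm (its y), with a thin red line along its length; the glass is the reader's highest part, 40 mm above its origin.
- row_bottle_small: Bystander in the row: clear glass bottle with blue screw cap, 56 mm across, 105 mm tall, loose, standing upright; origin at the middle of its underside.
- row_amber_bottle: Bystander in the row: square amber dropper bottle with black rubber top, 47 mm across, 132 mm tall, loose, standing upright; origin at the middle of its underside.
- row_red_collar_bottle: Bystander in the row: small bottle with red collar and red cap, 57 mm across, 77 mm tall, loose, standing upright; origin at the middle of its underside.
- row_red_cap_bottle: Bystander in the row: clear glass bottle with red screw cap, 63 mm across, 130 mm tall, loose, standing upright; origin at the middle of its underside.

How it is judged:
On the way, in this order (a step that is already met when the one before it is completed fails the run):
1. the tray is fully shut while the box still lies on the worktop (value of joint strip_box_tray below 0.006 m and height (world z) of box_centre below 0.02 m), for 0.2 s.
2. the box, held and shut, passes over the row of bottles, higher than the tallest (y of box_centre in the frame of bottle_tray between -0.05 and 0.05 m and x of box_centre in the frame of bottle_tray between -0.16 and 0.16 m and height (world z) of box_centre above 0.14 m and value of joint strip_box_tray below 0.006 m and contact force between the fingers and strip_box above 0.5 N), for 0.05 s.
At the end, for the whole second after the job is handed in: Box held by the fingers, at rest, tray shut within 6 mm, centred on the window within 15 mm, underside 3 to 30 mm above the glass and not touching, its length within 7 degrees of the window's, level within 7 degrees; the four bottles upright and within 15 mm of their places (value of joint strip_box_tray below 0.006 m and horizontal distance between box_centre and reader below 0.015 m and z of box_centre in the frame of reader between 0.051 and 0.078 m and angle between the y axis of box_centre and the x axis of reader, either way round below 0.12 rad and angle between box_centre's own z axis and vertical below 0.12 rad and contact force between the fingers and strip_box above 0.5 N and contact force between strip_box and reader below 0.02 N and linear speed of strip_box below 0.02 m/s and angular speed of strip_box below 0.15 rad/s and distance of each of row_bottle_small, row_amber_bottle, row_red_collar_bottle, row_red_cap_bottle from where it was at the start of the episode below 0.015 m and angle between each of row_bottle_small, row_amber_bottle, row_red_collar_bottle, row_red_cap_bottle's own z axis and vertical below 0.2 rad); the arm keeps its last pose, push and grip.
It fails at once if the reader is touched (contact force between reader and anything else above 0.3 N).
It fails at once if the box is turned over or stood on edge (angle between box_centre's own z axis and vertical above 0.8 rad).
It fails at once if a bottle of the row is knocked over or shifted (distance of any of row_bottle_small, row_amber_bottle, row_red_collar_bottle, row_red_cap_bottle from where it was at the start of the episode above 0.03 m or angle between any of row_bottle_small, row_amber_bottle, row_red_collar_bottle, row_red_cap_bottle's own z axis and vertical above 0.35 rad).
It also fails if it takes over 59 s, if anything falls off the work surface, if the arm or the gripper's body presses on something with over 40 N, if the wrist force passes 120 N, or if a joint passes its speed limit or range.

## Robot

A 7-joint arm with a two-finger parallel gripper is mounted at the origin on a cart in front of the work surface, level with it; the furniture and walls round the work are solid. World frame = base frame: x ahead of the robot, y to its left, z up, the work surface at z = 0. Lengths are in m, angles in rad, forces in N, time in s.
With the tool pointing down it reaches from about 0.4 to 0.85 m from the base axis. Payload 10.4 kg.
Tool frame: the origin (TCP) lies midway between the tips of the shut fingers; the grasp point (between the pads) lies 19 mm behind it; z points along the fingers, y is the direction in which the jaws open and shut (so a half turn about z gives the same grasp; the last joint's range is limited). The gripper opens to 85 mm and grips with 20 to 120 N. Pads are 22 mm wide; open, the fingers measure 114 mm over their backs; the gripper's body (76 mm by 85 mm) begins 54 mm behind the grasp point. The pads swing forward as they close: fully open they stand 13 mm farther back than shut.
Start: joints at [-1.197, 0.332, -0.065, 1.46, 0.022, 1.35, -0.088], TCP at [0.242, 0.576, 0.231] pointing down, gripper open.
Joint ranges: [-2.6, 2.6], [-0.5, 2.12], [-1.47, 1.34], [0.16, 2.42], [-1.27, 4.41], [0.06, 2.06], [-2.6, 2.6]. Speed limits (rad/s): [2.22, 2.22, 2.79, 2.79, 3.14, 3.14, 3.14].

## Interface

Orientations are given as a unit quaternion [x, y, z, w].
In Python, from workcell import manip, viewer gives the robot as it stands.
- The arm moves only by the tool move_arm, never from a script. Its argument "deltas" is a list of rows, each a list of 7 numbers: the shift along the tool's x, y, z in m, then the turn, a rotation vector about the tool's x, y, z in degrees, then the opening, from -1 (shut) to 1 (fully open). In form: [[dx, dy, dz, wx, wy, wz, gripper], ...]. A call has 1 to 10 rows; each row shifts and turns the commanded pose from where the row before left it, along the tool's axes as they then stand; what a row does not reach is not made up. A row lasts 1/8 s, in which the tool goes at most 62.5 mm and 10.7 degrees, less where a joint would pass 70% of its speed; a pose out of reach is approached as far as the arm can. A call with a gripper value outside its range is refused whole. The fingers move at their own pace and stop on an object; "force" is the grip in N (left out, the last holds). Time passes only in rows, so rows that do not move let the fingers close. It gives the time, the measured TCP pose, the force and the opening at its end, in the units of the state.
- manip.get_obs(): the state, without advancing time (a new reading comes with each control period).
- viewer.camera(name): name is "scene" or "top" or "wrist"; returns (picture, depth): 420x560x3 uint8, red, green, blue; 420x560 float32, m along the optical axis (not along the pixel's ray), 0 where there is no reading.
- viewer.calibration(name): a dict with "fx", "fy", "cx", "cy" (pixels), "dist" ([k1, k2, p1, p2, k3] as OpenCV has them; the pictures are not rectified), "R" (3x3) and "t" (3): a world point X has camera coordinates R X + t; the wrist camera has in their place "T_tool_cam" (4x4, takes a point from camera to tool coordinates, whose origin is the TCP and whose axes are the flange's). Camera axes: x right, y down, z forward; pixel columns grow to the right and rows downward; lengths in m; the calibration is good to about 2 mm. A picture is of the moment at which its call begins: read the wrist's pose just before it. calibration takes no time and is no camera call.
- manip.hand_in(): hands the job in, once; it reports no verdict.
The state is a dict: "clock": time; "joint_pos": joint angles; "joint_velocities": joint speeds; "tau": joint torques, N m; "position": TCP position; "ee_rot": TCP orientation; "ft_force": force on the tool from outside, world axes, zero at the start; "torque": the same for the moment, N m; "grip_width": opening from 0.0 (shut) to 1.0 (fully open).
Only numpy, scipy, OpenCV 4.12 (cv2) and the standard library are available. Lean on these libraries where they do the work, as an engineer would, in place of code of your own. Each camera call takes 0.05 s, during which the arm holds its last target.

## Working session

There is one attempt and no reset: what is moved stays moved. The work goes in short steps, Python scripts to look and compute and a tool call to move; the robot and the scene stay as the last step left them, time stands still between calls to the robot, and variables do not carry over. Pictures are saved under pics/ and viewed, and the job is handed in when it is done.

Besides the shell and the picture viewer there is one more tool, called after "Request:" as name(argument=value, ...), one argument or row to a line, values as JSON. move_arm: Moves the arm, as the interface text tells. Its arguments: {"type":"object","properties":{"deltas":{"type":"array"},"force":{"type":"number"}},"required":["deltas"]}

```bash
mkdir -p pics; cat > h.py <<'E'
import numpy as np, cv2
from workcell import manip, viewer
E
python3 - <<'E'
from h import *
o=manip.get_obs();print(o)
for n in("scene","top","wrist"):
    p,d=viewer.camera(n);cv2.imwrite(f"pics/{n}0.png",p[...,::-1]);np.savez(f"{n}0.npz",p=p,d=d)
    print(n,viewer.calibration(n))
E
```

```text
{'clock': 0.0, 'joint_pos': array([-1.19657104,  0.3328777 , -0.06472353,  1.46098921,  0.02156134,
        1.34991727, -0.08849093]), 'joint_velocities': array([ 0.00030462, -0.00115574, -0.00031201, -0.0014495 ,  0.00244636,
       -0.00139167,  0.00046144]), 'tau': array([-8.36077270e-04, -6.25402522e+01,  4.86072991e-02, -3.91633737e+01,
        1.61548209e-02,  9.29664209e-03,  1.06090479e-05]), 'position': array([0.24138294, 0.57606673, 0.23048949]), 'ee_rot': array([ 1.97091345e-01,  9.80384843e-01, -7.36806395e-04, -1.34517772e-04]), 'ft_force': array([ 0.82837837,  0.08243759, -0.23168878]), 'torque': array([ 0.02905251, -0.03623411, -0.05213442]), 'grip_width': 0.9973172518952589}
scene {'fx': 520.7138033797119, 'fy': 520.7138033797119, 'cx': 269.77015625243007, 'cy': 210.33303596234518, 'dist': array([-0.15340149,  0.        ,  0.        ,  0.        ,  0.        ]), 'R': array([[ 0.71194028, -0.70194201,  0.02045603],
       [-0.39748012, -0.42681394, -0.812305  ],
       [ 0.57892193,  0.57018178, -0.58287403]]), 't': array([-0.34203802,  0.22975853,  0.7189335 ])}
top {
[... 265 characters left out ...]
3084e-01, -8.12975101e-04, -1.47691903e-01],
       [ 1.47648043e-01,  1.95396511e-02, -9.88846933e-01]]), 't': array([0.0287935 , 0.51927864, 0.86045514])}
wrist {'fx': 356.71121016696526, 'fy': 356.71121016696526, 'cx': 281.95454506719403, 'cy': 207.41234278811532, 'dist': array([0.01168857, 0.        , 0.        , 0.        , 0.        ]), 'T_tool_cam': array([[ 9.31056896e-04, -9.63311126e-01, -2.68385558e-01,
         6.73234522e-02],
       [ 9.99998824e-01,  5.69816882e-04,  1.42386521e-03,
        -2.62507655e-04],
       [-1.21869458e-03, -2.68386568e-01,  9.63310524e-01,
        -1.41792257e-01],
       [ 0.00000000e+00,  0.00000000e+00,  0.00000000e+00,
         1.00000000e+00]])}
```

View pics/top0.png

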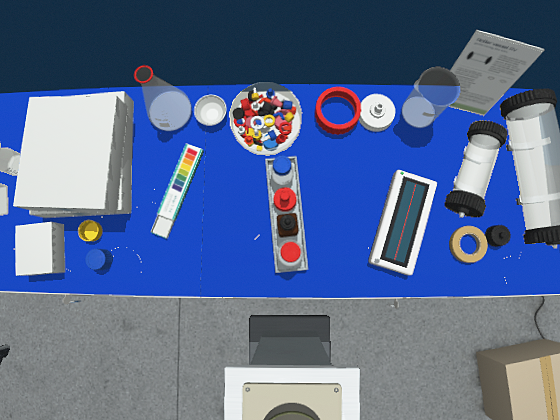

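View pics/scene0.png

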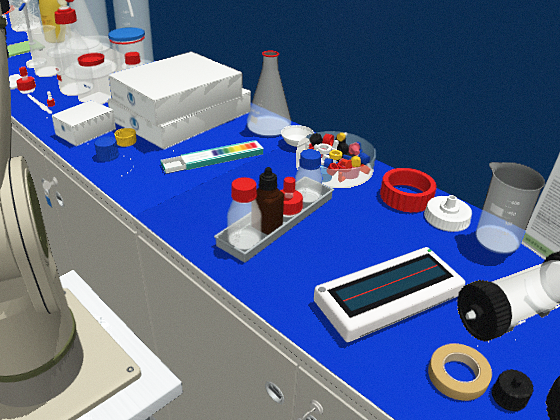

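View pics/wrist0.png

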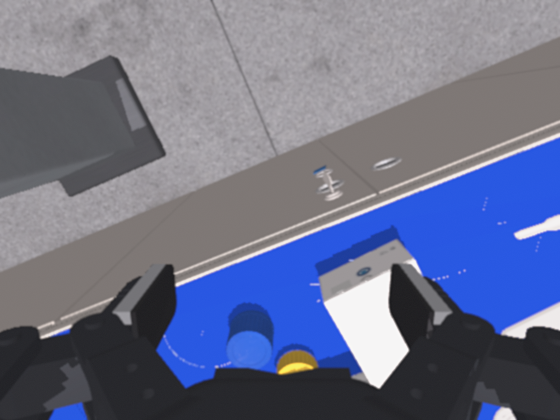

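```bash
cat >> h.py <<'E'
def ray(n,uv,z,o=None):
    c=viewer.calibration(n);K=np.array([[c['fx'],0,c['cx']],[0,c['fy'],c['cy']],[0,0,1]])
    q=cv2.undistortPoints(np.array(uv,float).reshape(-1,1,2),K,c['dist']).reshape(-1,2)
    q=np.c_[q,np.ones(len(q))]
    if n=='wrist':
        from scipy.spatial.transform import Rotation as Ro
        T=c['T_tool_cam'];Rt=Ro.from_quat(o['ee_rot']).as_matrix()
        C=Rt@T[:3,3]+o['position'];D=q@(Rt@T[:3,:3]).T
    else:
        C=-c['R'].T@c['t'];D=q@c['R']
    return C+D*((z-C[2])/D[:,2])[:,None]
E
python3 - <<'E'
from h import *
p=np.load('top0.npz')['p']
im=p[...,::-1]
cv2.imwrite('pics/boxz.png',cv2.resize(im[135:245,140:215],None,fx=5,fy=5,interpolation=cv2.INTER_CUBIC))
cv2.imwrite('pics/readz.png',cv2.resize(im[160:285,360:445],None,fx=4.5,fy=4.5,interpolation=cv2.INTER_CUBIC))
cv2.imwrite('pics/botz.png',cv2.resize(im[145:285,250:320],None,fx=4,fy=4,interpolation=cv2.INTER_CUBIC))
s=np.load('scene0.npz')['p'][...,::-1]
cv2.imwrite('pics/sboxz.png',cv2.resize(s[130:185,145:280],None,fx=5,fy=5,interpolation=cv2.INTER_CUBIC))
E
```

```text
(no output)
```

View pics/boxz.png

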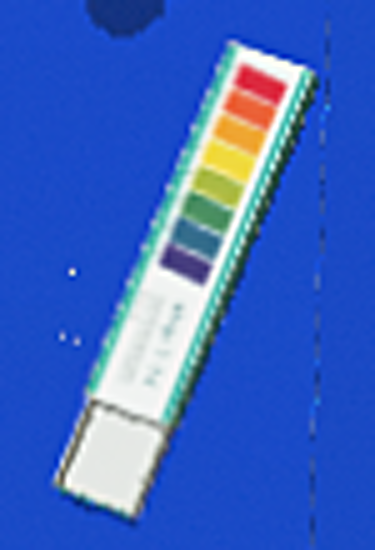

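View pics/readz.png

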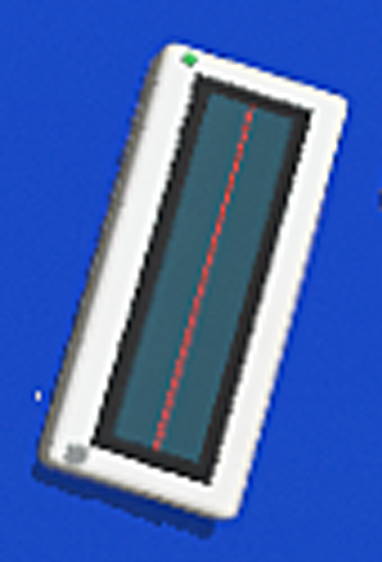

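View pics/botz.png

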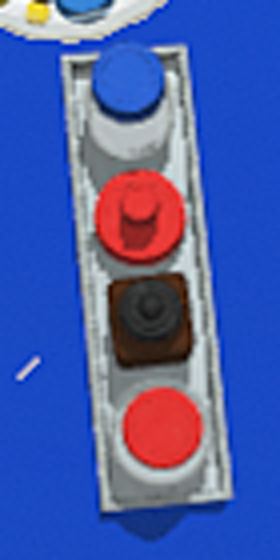

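View pics/sboxz.png

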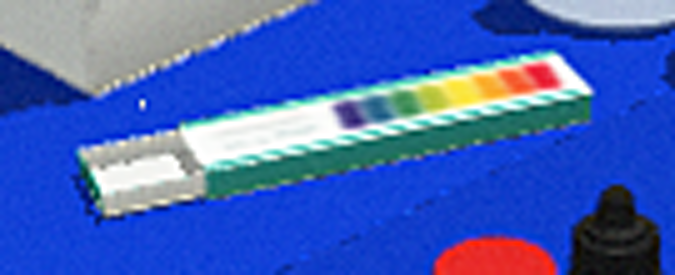

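```bash
python3 - <<'E'
from h import *
def un(z,o,s): return (np.array(z,float)+.5)/s-.5+np.array(o)
def rep(w,nm):
    c=w.mean(0); print(nm,w.round(4).tolist(),'c',c.round(4),'edges',[round(float(np.linalg.norm(w[i]-w[(i+1)%4])),4) for i in range(4)])
    d=(w[0]+w[1]-w[2]-w[3])[:2]; print('  yaw far-dir',np.degrees(np.arctan2(d[1],d[0])))
rep(ray('top',un([(232,40),(317,73),(172,424),(90,392)],(140,135),5),.016),'box')
rep(ray('top',un([(90,398),(167,424),(135,518),(55,486)],(140,135),5),.0125),'tray')
rep(ray('scene',un([(558,52),(593,93),(207,165),(180,125)],(145,130),5),.016),'boxscene')
rep(ray('scene',un([(100,215),(78,178)],(145,130),5).repeat(2,0),.003),'trayscene')
rep(ray('top',un([(200,75),(312,110),(210,482),(92,445)],(360,160),4.5),.040),'win')
# auto masks
p=np.load('top0.npz')['p'];hsv=cv2.cvtColor(p,cv2.COLOR_RGB2HSV)
m=np.zeros(p.shape[:2],np.uint8);m[165:280,365:442]=1
dark=((hsv[...,2]<140)&(p[...,2].astype(int)-p[...,0]<90)&(m>0)).astype(np.uint8)
dark=cv2.morphologyEx(dark,cv2.MORPH_CLOSE,np.ones((5,5)))
dark=cv2.morphologyEx(dark,cv2.MORPH_OPEN,np.ones((9,9)))
cs,_=cv2.findContours(dark,0,1);c=max(cs,key=cv2.contourArea)
print(cv2.contourArea(c));r=cv2.minAreaRect(ray('top',c.reshape(-1,2),.04)[:,:2].astype(np.float32));print(r)
rep(ray('top',un([(62,57),(187,45),(232,498),(102,512)],(250,145),4),.025),'btray')
for nm,(u,v),z in [('blue',(128,82),.105),('redcol',(140,215),.06),('amber',(150,308),.132),('redcap',(163,427),.13)]:
    print(nm,ray('top',un([(u,v)],(250,145),4),z))
E
```

```text
box [[0.6943, 0.2651, 0.016], [0.6766, 0.2211, 0.016], [0.4998, 0.2864, 0.016], [0.5154, 0.3282, 0.016]] c [0.5965 0.2752 0.016 ] edges [0.0474, 0.1885, 0.0446, 0.1897]
  yaw far-dir -19.826800321080903
tray [[0.513, 0.3292, 0.0125], [0.5002, 0.2899, 0.0125], [0.4541, 0.3039, 0.0125], [0.4695, 0.3447, 0.0125]] c [0.4842 0.3169 0.0125] edges [0.0413, 0.0482, 0.0436, 0.0462]
  yaw far-dir -18.166452846607797
boxscene [[0.6928, 0.2628, 0.016], [0.6767, 0.2217, 0.016], [0.5026, 0.2918, 0.016], [0.5155, 0.3296, 0.016]] c [0.5969 0.2765 0.016 ] edges [0.0441, 0.1877, 0.04, 0.1895]
  yaw far-dir -21.298604779856014
trayscene [[0.4536, 0.3077, 0.003], [0.4536, 0.3077, 0.003], [0.465, 0.3413, 0.003], [0.465, 0.3413, 0.003]] c [0.4593 0.3245 0.003 ] edges [0.0, 0.0355, 0.0, 0.0355]
  yaw far-dir -108.67188038300007
win [[0.6014, -0.2691, 0.04], [0.5826, -0.3288, 0.04], [0.387, -0.2651, 0.04], [0.4062, -0.2043, 0.04]] c [ 0.4943 -0.2668  0.04  ] edges [0.0626, 0.2058, 0.0638, 0.2057]
  yaw far-dir -18.2033893836071
2219.5
((0.49433770775794983, -0.2658179998397827), (0.06581694632768631, 0.20732998847961426), 72.28449249267578)
btray [[0.6482, 0.0648, 0.025], [0.6556, -0.0116, 0.025], [0.3819, -0.0371, 0.025], [0.3736, 0.0389, 0.025]] c [0.5148 0.0138 0.025 ] edges [0.0768, 0.2749, 0.0765, 0.2758]
  yaw far-dir 5.355786595501016
blue [[0.6105306  0.02335099 0.105     ]]
redcol [[0.54365929 0.01681974 0.06      ]]
amber [[0.4810951  0.01113433 0.132     ]]
redcap [[0.41902462 0.00431825 0.13      ]]
```

Request:
move_arm(
  deltas=[
    [0,0,0,0,0,-2.5,-1],
    [-0.032,-0.02,0,0,0,0,-1],
    [-0.032,-0.02,0,0,0,0,-1],
    [-0.032,-0.02,0,0,0,0,-1],
    [-0.032,-0.02,0,0,0,0,-1],
    [-0.032,-0.02,0,0,0,0,-1],
    [-0.032,-0.02,0,0,0,0,-1],
    [-0.032,-0.02,0,0,0,0,-1],
    [-0.032,-0.02,0,0,0,0,-1],
    [0,0,0,0,0,0,-1],
  ],
)

```text
clock: 1.4
position: [0.4285, 0.3348, 0.2313]
ee_rot: [0.178, 0.984, -0.0, 0.0]
ft_force: [0.2, 0.1, -0.1]
grip_width: 0.002
```

```bash
cat >> h.py <<'E'
from scipy.spatial.transform import Rotation as Ro
def to(P,yaw=None):
    o=manip.get_obs();R=Ro.from_quat(o['ee_rot']).as_matrix()
    print('t',round(o['clock'],2),'pos',o['position'].round(4),'xyaw',np.degrees(np.arctan2(R[1,0],R[0,0])).round(2),'z',R[:,2].round(4),'w',round(o['grip_width'],3),'F',o['ft_force'].round(2))
    print('tooldelta',(R.T@(np.array(P)-o['position'])).round(4))
    return o
E
python3 - <<'E'
from h import *
o=to((.428,.338,.03))
p,d=viewer.camera('wrist');cv2.imwrite('pics/wrist1.png',p[...,::-1]);np.savez('w1.npz',p=p,pos=o['position'],q=o['ee_rot'])
E
```

```text
t 1.4 pos [0.4285 0.3348 0.2313] xyaw 159.46 z [ 6.e-04 -9.e-04 -1.e+00] w 0.002 F [ 0.18  0.12 -0.05]
tooldelta [0.0017 0.0029 0.2013]
```

View pics/wrist1.png

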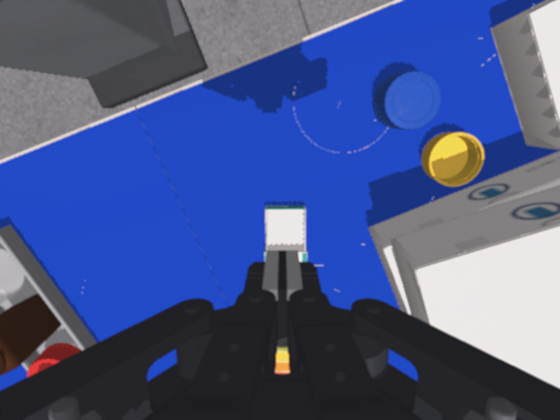

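The wrist picture shows the tray end's outer edge at about (265–305, 207), square in the picture and in line with the shut fingers (column 284).

```bash
python3 - <<'E'
from h import *
z=np.load('w1.npz');o={'position':z['pos'],'ee_rot':z['q']}
print(ray('wrist',[(265.5,209),(304.5,208)],.0135,o), ray('wrist',[(265,206),(305,205.5)],.003,o))
u=np.array([.9385,-.3453]);c=np.array([.597,.2757])
w=ray('wrist',[(285,208)],.0135,o)[0,:2]-c;print(w@u,w@[.3453,.9385])
to((.428,.338,.03))
E
```

```text
[[0.45504089 0.30660263 0.0135    ]
 [0.46832095 0.34524134 0.0135    ]] [[0.45434728 0.30580152 0.003     ]
 [0.46888733 0.34629586 0.003     ]]
-0.1448827370313568 0.0004167318234213416
t 1.45 pos [0.4271 0.3367 0.2312] xyaw 159.61 z [-1.e-04 -2.e-04 -1.e+00] w 0.002 F [-0.31  0.05 -0.44]
tooldelta [-0.0004  0.0016  0.2012]
```

Request:
move_arm(
  deltas=[
    [0.001,0.001,0.04,0,0,0,-1],
    [0,0,0.04,0,0,0,-1],
    [0,0,0.04,0,0,0,-1],
    [0,0,0.04,0,0,0,-1],
    [0,0,0.03,0,0,0,-1],
    [0,0,0.02,0,0,0,-1],
    [0,0,0.013,0,0,0,-1],
    [0,0,0,0,0,0,-1],
    [0,0,0,0,0,0,-1],
  ],
)

```text
clock: 2.58
position: [0.4261, 0.3397, 0.0091]
ee_rot: [0.176, 0.984, 0.001, 0.0]
ft_force: [0.4, -0.7, 0.7]
grip_width: 0.002
```

```bash
python3 - <<'E'
from h import *
to((.597-.104*.9385,.2757+.104*.3453,.007))
E
```

```text
t 2.58 pos [0.4261 0.3397 0.0091] xyaw 159.78 z [ 8.e-04  1.e-03 -1.e+00] w 0.002 F [ 0.42 -0.66  0.69]
tooldelta [-0.0785 -0.0011  0.0022]
```

Request:
move_arm(
  deltas=[
    [-0.007,-0.001,0.001,0,0,0,-1],
    [-0.006,0,0.001,0,0,0,-1],
    [-0.006,0,0,0,0,0,-1],
    [-0.006,0,0,0,0,0,-1],
    [-0.006,0,0,0,0,0,-1],
    [-0.006,0,0,0,0,0,-1],
    [-0.006,0,0,0,0,0,-1],
    [-0.006,0,0,0,0,0,-1],
    [-0.006,0,0,0,0,0,-1],
    [-0.006,0,0,0,0,0,-1],
  ],
)

```text
clock: 3.82
position: [0.4831, 0.317, 0.0063]
ee_rot: [0.176, 0.984, 0.0, 0.0]
ft_force: [-1.1, 0.1, 0.0]
grip_width: 0.004
```

Request:
move_arm(
  deltas=[
    [-0.005,0,0,0,0,0,-1],
    [-0.005,0,0,0,0,0,-1],
    [-0.004,0,0,0,0,0,-1],
    [-0.003,0,0,0,0,0,-1],
    [-0.002,0,0,0,0,0,-1],
    [0,0,0,0,0,0,-1],
    [0,0,0,0,0,0,-1],
  ],
)

```text
clock: 4.7
position: [0.5005, 0.3105, 0.0063]
ee_rot: [0.176, 0.984, 0.0, 0.0]
ft_force: [-0.7, 0.2, 0.1]
grip_width: 0.002
```

```bash
python3 - <<'E'
from h import *
o=to((.597-.104*.9385,.2757+.104*.3453,.007))
p,d=viewer.camera('wrist');cv2.imwrite('pics/wrist2.png',p[...,::-1])
p,d=viewer.camera('top');cv2.imwrite('pics/top2.png',cv2.resize(p[135:245,140:215,::-1],None,fx=5,fy=5,interpolation=cv2.INTER_CUBIC))
s,d=viewer.camera('scene');cv2.imwrite('pics/scene2.png',cv2.resize(s[110:195,145:280,::-1],None,fx=5,fy=5,interpolation=cv2.INTER_CUBIC))
E
```

```text
t 4.7 pos [0.5005 0.3105 0.0063] xyaw 159.77 z [ 1.e-04  1.e-04 -1.e+00] w 0.002 F [-0.75  0.16  0.15]
tooldelta [ 0.0014  0.0007 -0.0007]
```

View pics/wrist2.png

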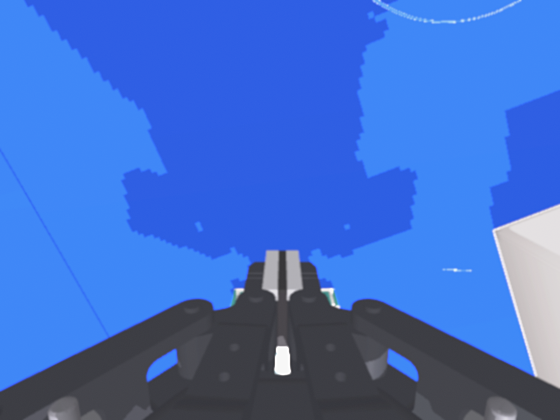

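View pics/scene2.png

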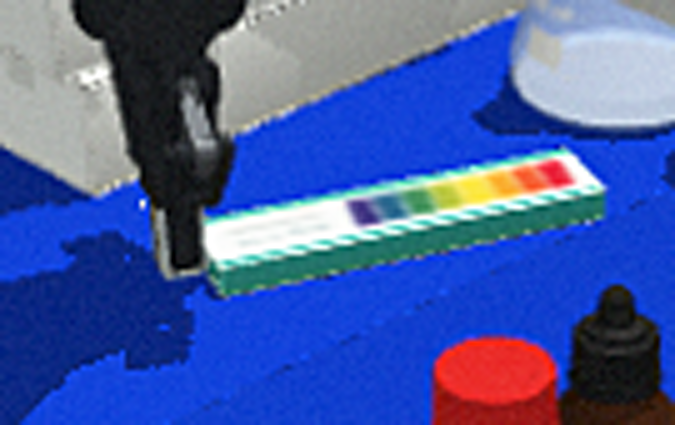

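View pics/top2.png

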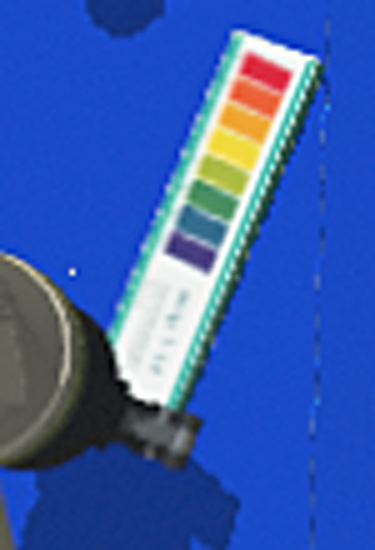

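Request:
move_arm(
  deltas=[
    [0.015,0,0,0,0,0,-1],
    [0.02,0,-0.01,0,0,0,-1],
    [0.01,0,-0.04,0,0,0,0],
    [0,0,-0.04,0,0,0,1],
    [0,0,-0.04,0,0,0,1],
    [0,0,-0.04,0,0,0,1],
    [0,0,-0.03,0,0,0,1],
    [0,0,0,0,0,0,1],
    [0,0,0,0,0,0,1],
  ],
)

```text
clock: 5.98
position: [0.4571, 0.3264, 0.206]
ee_rot: [0.175, 0.985, -0.0, -0.0]
ft_force: [-0.4, 0.8, 0.1]
grip_width: 0.997
```

```bash
python3 - <<'E'
from h import *
o=to((.597,.2757,.1))
p,d=viewer.camera('wrist');cv2.imwrite('pics/wrist3.png',p[...,::-1]);np.savez('w3.npz',p=p,pos=o['position'],q=o['ee_rot'])
p,d=viewer.camera('top');cv2.imwrite('pics/top3.png',cv2.resize(p[135:245,140:215,::-1],None,fx=5,fy=5,interpolation=cv2.INTER_CUBIC))
s,d=viewer.camera('scene');cv2.imwrite('pics/scene3.png',cv2.resize(s[110:195,145:280,::-1],None,fx=5,fy=5,interpolation=cv2.INTER_CUBIC))
E
```

```text
t 5.97 pos [0.4571 0.3264 0.206 ] xyaw 159.83 z [-6.e-04 -1.e-04 -1.e+00] w 0.997 F [-0.44  0.8   0.12]
tooldelta [-0.1489  0.0007  0.1059]
```

View pics/wrist3.png

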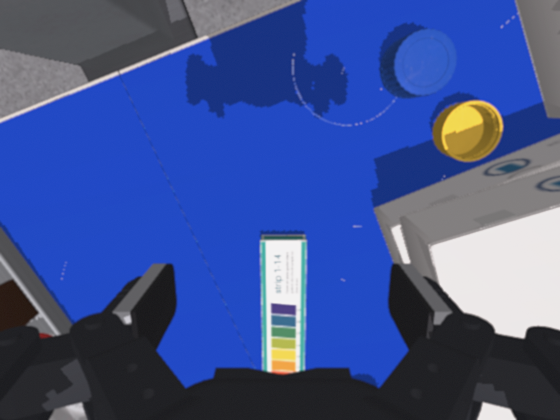

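View pics/scene3.png

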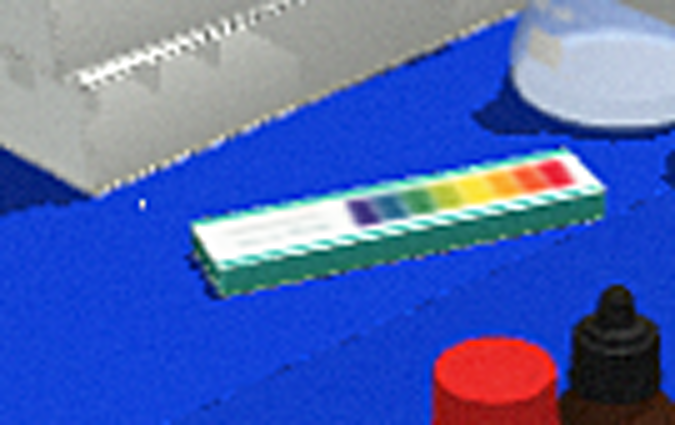

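View pics/top3.png

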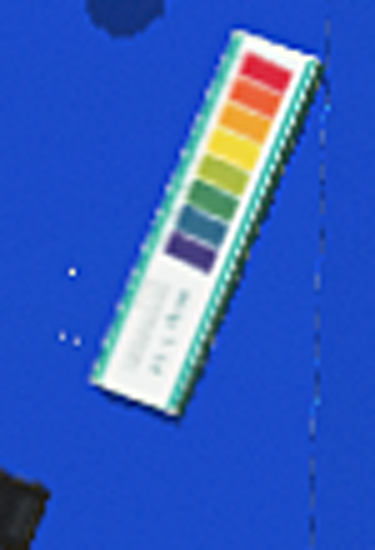

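The tray is shut: no pale part is visible at the near end, which sits at (95,380)–(177,415) in the top zoom and (261–306, 238) in the wrist picture.

```bash
python3 - <<'E'
from h import *
un=lambda z,o,s:(np.array(z,float)+.5)/s-.5+np.array(o)
for n,pts,of in(('top',[(237,30),(322,64),(177,415),(95,380)],(140,135)),('scene',[(567,149),(605,188),(220,272),(193,226)],(145,110))):
    w=ray(n,un(pts,of,5),.016);d=(w[0]+w[1]-w[2]-w[3])[:2]
    print(n,w.mean(0),np.degrees(np.arctan2(d[1],d[0])),w.round(4).tolist())
z=np.load('w3.npz');o={'position':z['pos'],'ee_rot':z['q']}
a=ray('wrist',[(261.5,239.5),(306,239)],.016,o);e=a.mean(0)
b=ray('wrist',[(263,365),(304,365)],.016,o).mean(0);d=(b-e)[:2];print(a,np.linalg.norm(a[0]-a[1]),np.degrees(np.arctan2(d[1],d[0])),e[:2]+.095*d/np.linalg.norm(d))
to((.602,.2735,.1))
E
```

```text
top [0.60160109 0.272912   0.016     ] -19.871343619502877 [[0.6996, 0.2628, 0.016], [0.6813, 0.2188, 0.016], [0.5042, 0.2841, 0.016], [0.5214, 0.3259, 0.016]]
scene [0.60121283 0.27274719 0.016     ] -19.030572941940097 [[0.6981, 0.2621, 0.016], [0.6843, 0.2213, 0.016], [0.5031, 0.2828, 0.016], [0.5193, 0.3248, 0.016]]
[[0.5046185  0.28750557 0.016     ]
 [0.51929161 0.32904646 0.016     ]] 0.04405616530078204 -20.14919868360842 [0.60114094 0.27555175]
t 6.12 pos [0.4575 0.3259 0.2053] xyaw 159.79 z [-0.0013 -0.001  -1.    ] w 0.996 F [ 0.19 -0.14 -0.34]
tooldelta [-0.1538  0.0009  0.1052]
```

```bash
python3 - <<'E'
from h import *
d=np.load('top0.npz')['d'];c=viewer.calibration('top');K=np.array([[c['fx'],0,c['cx']],[0,c['fy'],c['cy']],[0,0,1]])
vv,uu=np.mgrid[90:260:1,0:330:1];dd=d[90:260,0:330]
q=cv2.undistortPoints(np.c_[uu.ravel(),vv.ravel()].astype(float).reshape(-1,1,2),K,c['dist']).reshape(-1,2)
P=(np.c_[q,np.ones(len(q))]*dd.reshape(-1,1)-c['t'])@c['R'];P=P[(dd.ravel()>0)]
# in box frame
yaw=np.radians(-20);u=np.array([np.cos(yaw),np.sin(yaw)]);v=np.array([-u[1],u[0]])
r=P[:,:2]-[.6014,.274];a=r@u;b=r@v
for lo,hi in((-.06,.06),(-.13,.2)):
  for zt in(.03,.08):
    m=(a>lo)&(a<hi)&(P[:,2]>zt)
    for s in(1,-1):
        k=m&(b*s>.0); print(lo,zt,s,'nearest',(b[k]*s).min() if k.any() else None,'maxz',P[k,2].max() if k.any() else None)
E
```

```text
-0.06 0.03 1 nearest 0.1190311537437017 maxz 0.13471330684456517
-0.06 0.03 -1 nearest 0.23390691945017208 maxz 0.13932480091147467
-0.06 0.08 1 nearest 0.11999723735077757 maxz 0.13471330684456517
-0.06 0.08 -1 nearest 0.25030080718923803 maxz 0.13932480091147467
-0.13 0.03 1 nearest 0.004414132727821485 maxz 0.16201895587801737
-0.13 0.03 -1 nearest 0.002713523215033688 maxz 0.13932480091147467
-0.13 0.08 1 nearest 0.06012343489245453 maxz 0.16201895587801737
-0.13 0.08 -1 nearest 0.21285914221723548 maxz 0.13932480091147467
```

Request:
move_arm(
  deltas=[
    [-0.03,0,0,0,0,0,1],
    [-0.03,0.001,0,0,0,0,1],
    [-0.03,0,0,0,0,0,1],
    [-0.03,0,0,0,0,0,1],
    [-0.0335,0,0,0,0,0,1],
    [0,0,0.03,0,0,0,1],
    [0,0,0.04,0,0,0,1],
    [0,0,0.03,0,0,0,1],
    [0,0,0,0,0,0,1],
    [0,0,0,0,0,0,1],
  ],
)

```text
clock: 7.38
position: [0.6031, 0.2741, 0.1074]
ee_rot: [0.176, 0.984, 0.0, 0.0]
ft_force: [0.0, 0.2, 0.5]
grip_width: 1.002
```

```bash
python3 - <<'E'
from h import *
o=to((.6014,.2738,.001))
p,d=viewer.camera('wrist');cv2.imwrite('pics/wrist4.png',p[...,::-1])
E
```

```text
t 7.38 pos [0.6031 0.2741 0.1074] xyaw 159.76 z [ 9.e-04  5.e-04 -1.e+00] w 1.002 F [0.03 0.2  0.51]
tooldelta [ 0.0016 -0.001   0.1064]
```

View pics/wrist4.png

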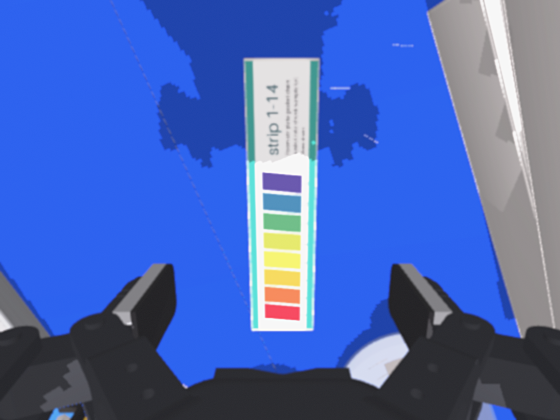

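Both ends of the sleeve show here: near end edge (244–320, 59), far end edge (252–313, 329); it lies centred between the fingers.

```bash
python3 - <<'E'
from h import *
o=manip.get_obs()
a=ray('wrist',[(244,59),(320,59),(313,329),(251.5,329)],.016,o);print(a.round(4),a.mean(0));d=(a[2]+a[3]-a[0]-a[1])[:2];print(np.degrees(np.arctan2(d[1],d[0])),np.linalg.norm(d)/2)
to(list(a.mean(0)[:2])+[.001])
E
```

```text
[[0.5057 0.2859 0.016 ]
 [0.5216 0.3292 0.016 ]
 [0.6986 0.2643 0.016 ]
 [0.6826 0.221  0.016 ]] [0.60213546 0.27512759 0.016     ]
-20.12595059123069 0.18851807973216328
t 7.42 pos [0.6035 0.2743 0.1079] xyaw 159.76 z [ 0.0019  0.0011 -1.    ] w 1.002 F [ 0.13 -0.    0.36]
tooldelta [0.0017 0.0002 0.1069]
```

Request:
move_arm(
  deltas=[
    [0.0015,0,0.03,0,0,0,1],
    [0,0,0.03,0,0,0,1],
    [0,0,0.025,0,0,0,1],
    [0,0,0.015,0,0,0,1],
    [0,0,0.006,0,0,0,1],
    [0,0,0,0,0,0,1],
    [0,0,0,0,0,0,1],
  ],
  force=40,
)

```text
clock: 8.3
position: [0.6019, 0.2748, 0.0014]
ee_rot: [0.176, 0.984, 0.001, 0.001]
ft_force: [-0.0, 0.1, -0.1]
grip_width: 1.0
```

```bash
python3 - <<'E'
from h import *
o=to((.602,.2748,.001))
E
```

```text
t 8.3 pos [0.6019 0.2748 0.0014] xyaw 159.76 z [ 1.4e-03  9.0e-04 -1.0e+00] w 1.0 F [-0.02  0.13 -0.12]
tooldelta [-0.0001  0.0001  0.0004]
```

Request:
move_arm(
  deltas=[
    [0,0,0,0,0,0,0.4],
    [0,0,0,0,0,0,-0.2],
    [0,0,0,0,0,0,-1],
    [0,0,0,0,0,0,-1],
    [0,0,0,0,0,0,-1],
    [0,0,0,0,0,0,-1],
    [0,0,0,0,0,0,-1],
    [0,0,0,0,0,0,-1],
  ],
  force=40,
)

```text
clock: 9.3
position: [0.6016, 0.2746, 0.0008]
ee_rot: [0.176, 0.984, 0.0, 0.0]
ft_force: [-0.6, -0.9, 5.8]
grip_width: 0.537
```

Request:
move_arm(
  deltas=[
    [0,0,-0.005,0,0,0,-1],
    [0,0,-0.01,0,0,0,-1],
    [0,0,-0.02,0,0,0,-1],
    [0,0,-0.02,0,0,0,-1],
    [0,0,-0.02,0,0,0,-1],
    [0,0,-0.015,0,0,0,-1],
    [0,0,0,0,0,0,-1],
    [0,0,0,0,0,0,-1],
  ],
)

```text
clock: 10.3
position: [0.6009, 0.2743, 0.0897]
ee_rot: [0.176, 0.984, -0.0, -0.0]
ft_force: [0.7, 0.1, -1.1]
grip_width: 0.533
```

```bash
python3 - <<'E'
from h import *
o=to((.602,.2748,.22))
p,d=viewer.camera('wrist');cv2.imwrite('pics/wrist5.png',p[...,::-1])
s,d=viewer.camera('scene');cv2.imwrite('pics/scene5.png',cv2.resize(s[50:200,120:320,::-1],None,fx=4,fy=4,interpolation=cv2.INTER_CUBIC))
E
```

```text
t 10.3 pos [0.6009 0.2743 0.0897] xyaw 159.77 z [-9.e-04 -4.e-04 -1.e+00] w 0.533 F [ 0.69  0.08 -1.13]
tooldelta [-0.0008  0.0008 -0.1303]
```

View pics/wrist5.png

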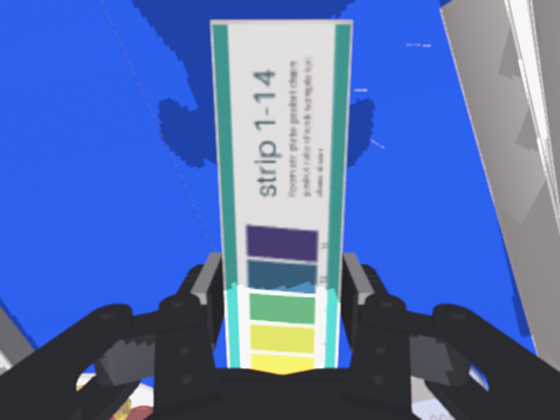

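View pics/scene5.png

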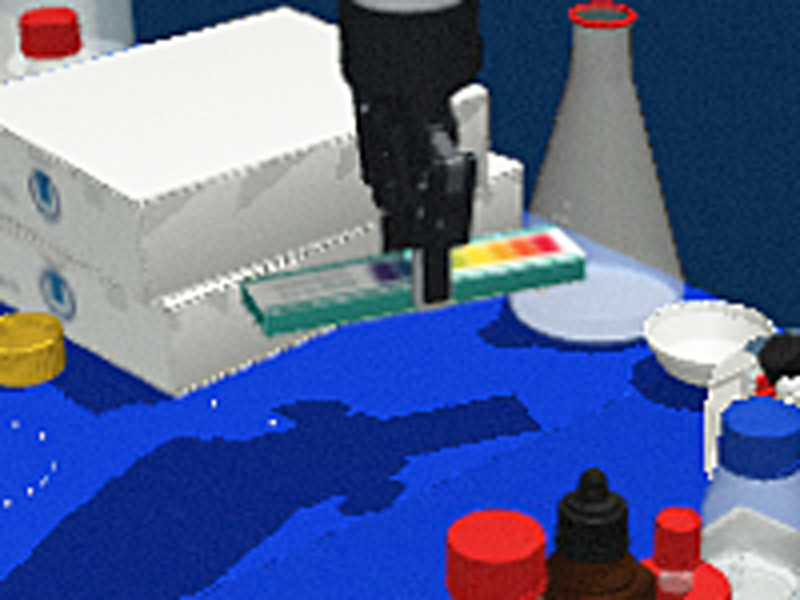

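Request:
move_arm(
  deltas=[
    [0,0,-0.02,0,0,0,-1],
    [0,0,-0.03,0,0,0,-1],
    [0,0,-0.03,0,0,0,-1],
    [0,0,-0.03,0,0,0,-1],
    [-0.001,-0.015,0,0,0,0,-1],
    [-0.001,-0.03,0,0,0,0,-1],
    [-0.001,-0.03,0,0,0,0,-1],
    [-0.001,-0.03,0,0,0,0,-1],
    [-0.001,-0.03,0,0,0,0,-1],
    [-0.001,-0.02,0,0,0,0,-1],
  ],
)

```text
clock: 11.65
position: [0.5526, 0.1248, 0.2002]
ee_rot: [0.176, 0.984, -0.0, -0.0]
ft_force: [0.6, 0.2, -0.3]
grip_width: 0.535
```

```bash
python3 - <<'E'
from h import *
o=to((.515,.014,.20))
E
```

```text
t 11.65 pos [0.5526 0.1248 0.2002] xyaw 159.67 z [-4.e-04 -2.e-04 -1.e+00] w 0.535 F [ 0.58  0.17 -0.32]
tooldelta [-0.0032 -0.1169  0.0003]
```

Request:
move_arm(
  deltas=[
    [-0.001,-0.025,0,0,0,0,-1],
    [-0.001,-0.03,0,0,0,0,-1],
    [-0.001,-0.03,0,0,0,0,-1],
    [-0.001,-0.03,0,0,0,0,-1],
    [-0.01,-0.03,0,0,0,0,-1],
    [-0.01,-0.03,0,0,0,0,-1],
    [-0.01,-0.03,0,0,0,0,-1],
    [-0.01,-0.03,0,0,0,0,-1],
    [-0.01,-0.025,0,0,0,0,-1],
    [-0.005,-0.02,0,0,0,0,-1],
  ],
)

```text
clock: 12.9
position: [0.5113, -0.1578, 0.2002]
ee_rot: [0.176, 0.984, -0.0, -0.0]
ft_force: [0.1, -0.3, -1.5]
grip_width: 0.533
```

```bash
python3 - <<'E'
from h import *
o=to((.494,-.2665,.20))
E
```

```text
t 12.9 pos [ 0.5113 -0.1578  0.2002] xyaw 159.73 z [-1.e-04 -1.e-04 -1.e+00] w 0.533 F [ 0.1  -0.34 -1.52]
tooldelta [-0.0214 -0.1079  0.0002]
```

Request:
move_arm(
  deltas=[
    [-0.005,-0.025,0,0,0,0,-1],
    [-0.006,-0.03,0,0,0,0,-1],
    [-0.005,-0.025,0,0,0,0,-1],
    [-0.005,-0.02,0,0,0,0,-1],
    [0,-0.008,0,0,0,-1,-1],
    [0,0,0,0,0,-1,-1],
    [0,0,0,0,0,0,-1],
    [0,0,0,0,0,0,-1],
  ],
)

```text
clock: 13.9
position: [0.4945, -0.264, 0.2003]
ee_rot: [0.158, 0.987, 0.0, 0.0]
ft_force: [-0.2, 0.2, -1.0]
grip_width: 0.533
```

```bash
python3 - <<'E'
from h import *
o=to((.494,-.2665,.20))
p,d=viewer.camera('wrist');cv2.imwrite('pics/wrist6.png',p[...,::-1]);np.savez('w6.npz',p=p,pos=o['position'],q=o['ee_rot'])
s,d=viewer.camera('scene');cv2.imwrite('pics/scene6.png',s[...,::-1])
p,d=viewer.camera('top');cv2.imwrite('pics/top6.png',p[...,::-1])
E
```

```text
t 13.9 pos [ 0.4945 -0.264   0.2003] xyaw 161.84 z [ 2.e-04  4.e-04 -1.e+00] w 0.533 F [-0.2   0.16 -0.97]
tooldelta [-0.0003 -0.0025  0.0003]
```

View pics/wrist6.png

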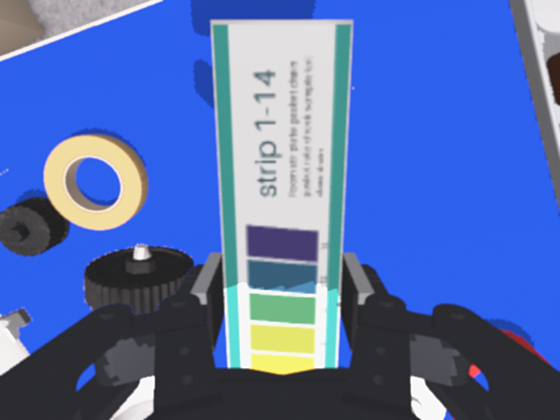

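View pics/scene6.png

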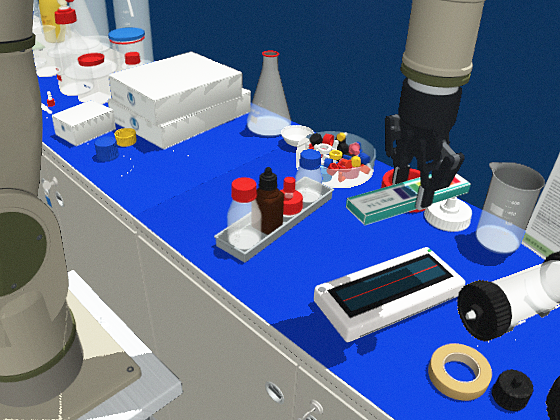

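View pics/top6.png

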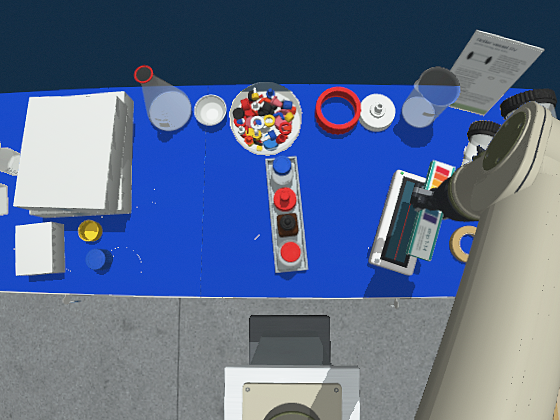

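```bash
python3 - <<'E'
from h import *
s=np.load('scene0.npz')['p'];im=s[240:345,305:475,::-1]
cv2.imwrite('pics/sreadz.png',cv2.resize(im,None,fx=4.5,fy=4.5,interpolation=cv2.INTER_CUBIC))
d=np.load('top0.npz')['d'];c=viewer.calibration('top');K=np.array([[c['fx'],0,c['cx']],[0,c['fy'],c['cy']],[0,0,1]])
vv,uu=np.mgrid[60:300,340:560]
dd=d[60:300,340:560]
q=cv2.undistortPoints(np.c_[uu.ravel(),vv.ravel()].astype(float).reshape(-1,1,2),K,c['dist']).reshape(-1,2)
P=((np.c_[q,np.ones(len(q))]*dd.reshape(-1,1)-c['t'])@c['R'])
Z=P[:,2].reshape(dd.shape)
print('glass z',np.median(Z[150:170,55:65]))
m=(uu>440)&(vv>115)&(vv<250);print('cyl max z',np.percentile(Z[m],99.5))
r=P[:,:2]-[.4943,-.2665];k=(np.hypot(*r.T)<.18)&(P[:,2]>.07);print('tall near',P[k].round(3)[::max(1,k.sum()//8)])
E
```

```text
glass z 0.040315874555508974
cyl max z 0.12975096543952616
tall near [[ 0.607 -0.407  0.074]
 [ 0.581 -0.396  0.073]
 [ 0.566 -0.42   0.09 ]
 [ 0.555 -0.39   0.085]
 [ 0.548 -0.37   0.071]
 [ 0.537 -0.392  0.094]
 [ 0.53  -0.412  0.096]
 [ 0.52  -0.404  0.096]
 [ 0.505 -0.433  0.078]]
```

View pics/sreadz.png

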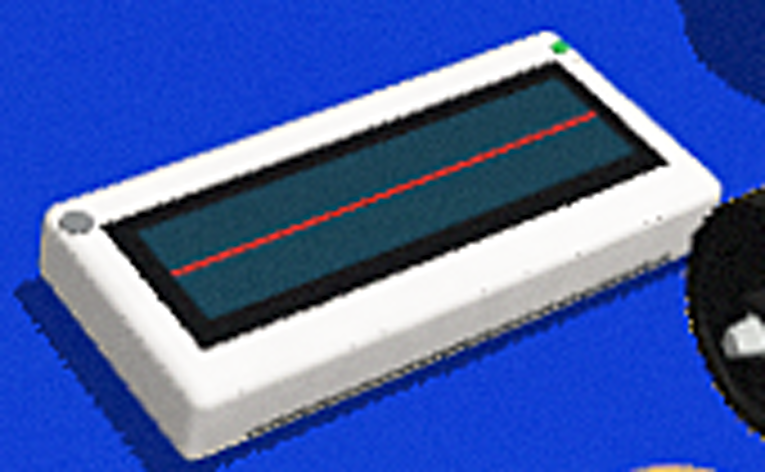

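```bash
python3 - <<'E'
from h import *
un=lambda z,o,s:(np.array(z,float)+.5)/s-.5+np.array(o)
w=ray('scene',un([(557,62),(668,162),(205,350),(103,227)],(305,240),4.5),.04);d=(w[0]+w[1]-w[2]-w[3])[:2]
print(w.round(4),w.mean(0),np.degrees(np.arctan2(d[1],d[0])))
w=ray('scene',un([(597,113),(172,273)],(305,240),4.5),.04);d=w[0]-w[1];print(w.mean(0),np.degrees(np.arctan2(d[1],d[0])))
w=ray('top',un([(250,105),(156,450)],(360,160),4.5),.04);d=w[0]-w[1];print(w.mean(0),np.degrees(np.arctan2(d[1],d[0])))
to((.494,-.2665,.057))
E
```

```text
[[ 0.5989 -0.2703  0.04  ]
 [ 0.5795 -0.3306  0.04  ]
 [ 0.3834 -0.2673  0.04  ]
 [ 0.4032 -0.2061  0.04  ]] [ 0.49123043 -0.26857228  0.04      ] -18.040684037950506
[ 0.4936301  -0.26712742  0.04      ] -18.378110450240378
[ 0.4943549  -0.26636414  0.04      ] -17.648691741932495
t 14.05 pos [ 0.4943 -0.2644  0.2003] xyaw 161.8 z [ 1.e-04  2.e-04 -1.e+00] w 0.536 F [-0.23  0.54 -0.42]
tooldelta [-0.0003 -0.0021  0.1433]
```

Request:
move_arm(
  deltas=[
    [0,-0.0025,0.02,0,0,0,-1],
    [0,0,0.03,0,0,0,-1],
    [0,0,0.03,0,0,0,-1],
    [0,0,0.02,0,0,0,-1],
    [0,0,0.015,0,0,0,-1],
    [0,0,0.01,0,0,0,-1],
    [0,0,0,0,0,0,-1],
    [0,0,0,0,0,0,-1],
  ],
)

```text
clock: 15.05
position: [0.4938, -0.2674, 0.0759]
ee_rot: [0.158, 0.987, -0.0, 0.001]
ft_force: [-0.0, -0.3, -0.4]
grip_width: 0.536
```

```bash
python3 - <<'E'
from h import *
o=to((.4935,-.267,.057))
s,d=viewer.camera('scene');cv2.imwrite('pics/scene7.png',cv2.resize(s[200:345,300:480,::-1],None,fx=4,fy=4,interpolation=cv2.INTER_CUBIC))
E
```

```text
t 15.05 pos [ 0.4938 -0.2674  0.0759] xyaw 161.76 z [ 1.e-03 -2.e-04 -1.e+00] w 0.536 F [-0.04 -0.28 -0.42]
tooldelta [0.0004 0.0003 0.0189]
```

View pics/scene7.png

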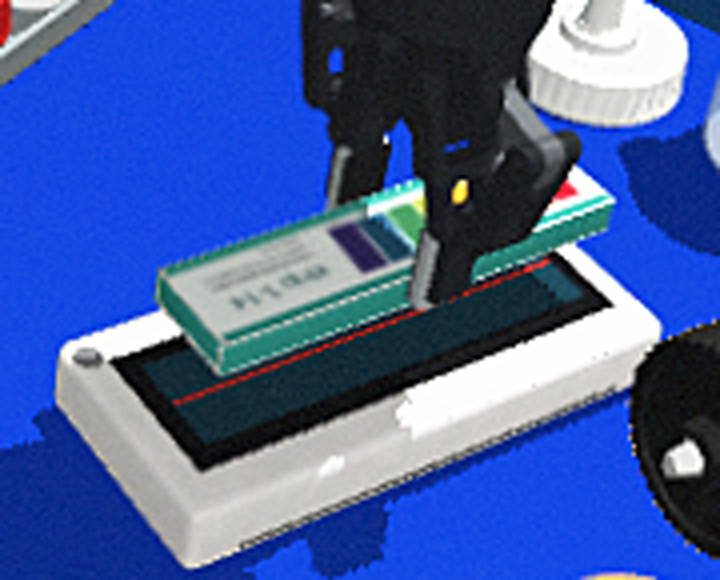

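```bash
python3 - <<'E'
from h import *
un=lambda z,o,s:(np.array(z,float)+.5)/s-.5+np.array(o)
# top-face corners: near-left, near-right, far-right ; bottom near-right, far-right
pt=un([(160,272),(218,345),(612,203)],(300,200),4);pb=un([(220,374),(608,236)],(300,200),4)
yaw=np.radians(-18.2);u=np.array([np.cos(yaw),np.sin(yaw)]);v=np.array([-u[1],u[0]])
for zc in(.079,.083,.087):
    w=ray('scene',pt,zc+.008);b=ray('scene',pb,zc-.008)
    f=lambda w:[(round(float((x[:2]-[.4935,-.267])@u),4),round(float((x[:2]-[.4935,-.267])@v),4)) for x in w]
    print(zc,f(w),f(b))
E
```

```text
0.079 [(-0.0918, 0.0237), (-0.094, -0.0192), (0.0969, -0.0214)] [(-0.0909, -0.0194), (0.0976, -0.0237)]
0.083 [(-0.0946, 0.0201), (-0.0968, -0.0225), (0.0927, -0.0247)] [(-0.0936, -0.0225), (0.0935, -0.0269)]
0.087 [(-0.0973, 0.0165), (-0.0995, -0.0258), (0.0885, -0.028)] [(-0.0963, -0.0257), (0.0894, -0.03)]
```

Request:
move_arm(
  deltas=[
    [0,0,0.006,0,0,0,-1],
    [0,0,0.006,0,0,0,-1],
    [0,0,0.005,0,0,0,-1],
    [0,0,0.0015,0,0,0,-1],
    [0,0,0,0,0,0,-1],
    [0,0,0,0,0,0,-1],
    [0,0,0,0,0,0,-1],
    [0,0,0,0,0,0,-1],
  ],
)

```text
clock: 16.1
position: [0.4935, -0.2672, 0.0569]
ee_rot: [0.158, 0.987, 0.0, 0.0]
ft_force: [0.6, 0.3, -0.7]
grip_width: 0.537
```

```bash
python3 - <<'E'
from h import *
o=to((.4935,-.267,.057))
s,d=viewer.camera('scene');cv2.imwrite('pics/scene8.png',cv2.resize(s[200:345,300:480,::-1],None,fx=4,fy=4,interpolation=cv2.INTER_CUBIC))
p,d=viewer.camera('top');cv2.imwrite('pics/top8.png',p[...,::-1])
E
```

```text
t 16.1 pos [ 0.4935 -0.2672  0.0569] xyaw 161.77 z [ 2.e-04  0.e+00 -1.e+00] w 0.537 F [ 0.58  0.33 -0.72]
tooldelta [ 0.      0.0002 -0.0001]
```

View pics/scene8.png

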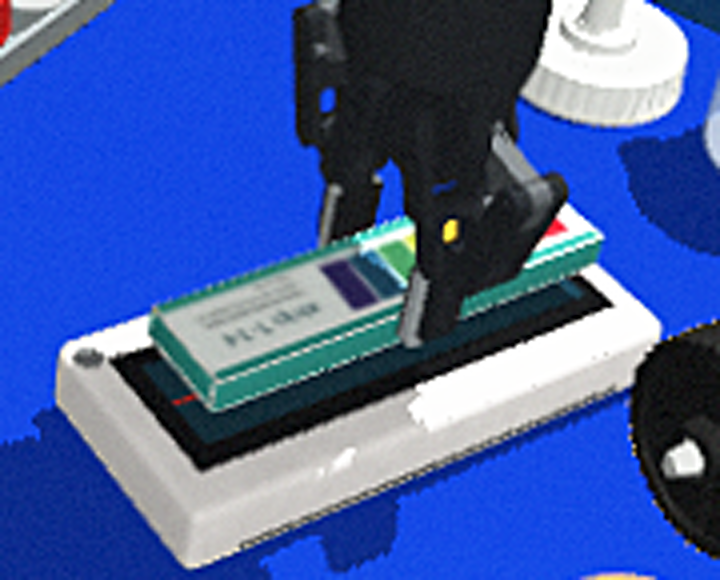

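View pics/top8.png

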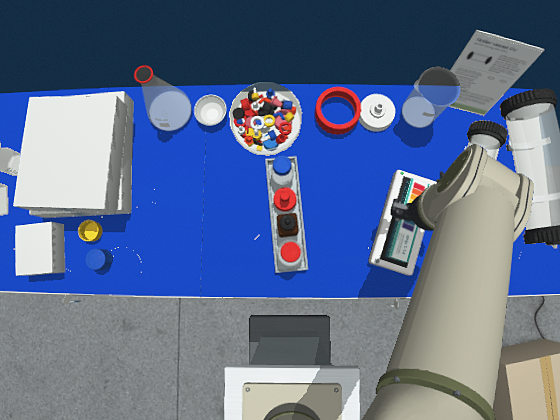

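```bash
python3 - <<'E'
from h import *
un=lambda z,o,s:(np.array(z,float)+.5)/s-.5+np.array(o)
yaw=np.radians(-18.2);u=np.array([np.cos(yaw),np.sin(yaw)]);v=np.array([-u[1],u[0]])
for x in ray('scene',un([(150,308),(213,380),(603,238)],(300,200),4),.0715): print((x[:2]-[.4935,-.267])@u,(x[:2]-[.4935,-.267])@v)
print(manip.hand_in())
E
```

```text
-0.09558074556054079 0.021922526570081285
-0.0953124885868258 -0.021240820238332778
0.09426862669132308 -0.024164698824239158
the job is handed in; nothing more can be done
None
```

I pushed the tray shut with the closed fingers, which slid the box about 5 mm. I then gripped the box across its middle at 40 N and carried it over the bottle row at about 0.20 m. The job was handed in at about 16 s with the box held over the reader's window; handing in reports no verdict.

- **Position over the window:** in the last scene view the box's top corners lie within about 3 mm of their ideal places. Its length is about 1° or less off the window's.
- **Level and height:** the tool was vertical to within 0.1°. From the TCP height, and assuming the box did not slip in the grip, its underside is about 15 mm above the glass.
- **Contact and grip:** the gripper opening stayed steady at 0.537 and the wrist forces were under 1 N, so there was no sign of touching the reader.
- **Tray and bottles:** the tray still looks shut in the pictures, and the bottles look upright and unmoved in the last top view. I judged both by eye and did not measure them.
- **Disagreement:** the estimates of the window's centre differed by about 3 mm between the two cameras. I used a compromise of (0.4935, −0.267).

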